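# Set up the cordless display turntable

### The arm

A 7-joint arm with a two-finger parallel gripper is mounted at the origin on the work surface. World frame = base frame: x ahead of the robot, y to its left, z up, the work surface at z = 0. Lengths are in m, angles in rad, forces in N, time in s.
With the tool pointing down it reaches from about 0.4 to 0.85 m from the base axis. Payload 4.4 kg.
Tool frame: the origin (TCP) lies between the finger pads; the fingertips stand 22 mm ahead of it and the grasp point (between the pads) lies 3 mm ahead of it; z points along the fingers, y is the line along which they close (so a half turn about z gives the same grasp; the last joint's range is limited). The gripper opens to 94 mm and grips with 3 to 60 N. Pads are 16 mm wide; open, the fingers measure 119 mm over their backs; the gripper's body (75 mm by 177 mm) begins 78 mm behind the grasp point.
Start: joints at [1.267, 0.628, 0.038, 1.517, -0.027, 0.996, -0.02], TCP at [0.153, -0.632, 0.227] pointing down, gripper open.
Joint ranges: [-3.06, 3.06], [-0.37, 2.12], [-1.25, 1.32], [0.18, 2.47], [-1.1, 4.24], [0.23, 1.98], [-2.94, 2.94]. Speed limits (rad/s): [2.57, 2.57, 3.14, 3.14, 3.14, 3.14, 3.14].

### API

Orientations are given as a unit quaternion [w, x, y, z].
In Python, from workcell import * gives the robot as it stands.
- The arm moves only by the tool drive_tool, never from a script. Its argument "moves" is a list of rows, each a list of 7 numbers: the turn, a rotation vector about the tool's x, y, z in degrees, then the shift along the tool's x, y, z in m, then the closure, from -1 (fully open) to 1 (shut). In form: [[ax, ay, az, dx, dy, dz, fingers], ...]. A call has 1 to 8 rows; each row shifts and turns the commanded pose from where the row before left it, along the tool's axes as they then stand; what a row does not reach is not made up. A row lasts 1/12 s, in which the tool goes at most 41.7 mm and 7.16 degrees, less where a joint would pass 70% of its speed; a pose out of reach is approached as far as the arm can. A call is refused whole if a number of a shift passes 0.0417 or a number of a turn 7.16, either way. A call with a gripper value outside its range is refused whole. The fingers move at their own pace and stop on an object; "grip_force" is the grip in N (left out, the last holds). Time passes only in rows, so rows that do not move let the fingers close. It gives the time, the measured TCP pose, the force, the opening and the grip force at its end, in the units of the state.
- state(): the state, without advancing time (a new reading comes with each control period).
- capture(name): name is "scene" or "top" or "wrist"; returns a dict with "pixels" (384x512x3 uint8, red, green, blue), "fovy" (degrees; the focal length in pixels is half the picture's height over the tangent of half this angle, whatever the lens; pixels are square), "cx", "cy" (the principal point, pixels), "rvec" (rotation vector, rad) and "tvec" (3), from world to camera coordinates, as OpenCV has them. Camera axes: x right, y down, z forward; pixel columns grow to the right and rows downward; lengths in m; the calibration is good to about 2 mm. A picture is of the moment at which its call begins. There is no depth.
- sign_off(): hands the job in; it is judged then, once.
Trained networks look in the newest picture that a camera, given by its name, has taken for a name from the list of things; names that differ only in an ending like _2 or _b are one class to them, and where a whole thing is asked for, a point or a joint stands for the part that bears it (a point fixed in the world has none). Each returns a list of dicts, best first, with "score" (0 to 1); they miss things now and then, are a little off and sometimes report something else, mostly with a low value. They report only what shows in the picture. A call takes as long as a camera call. They do not tell look-alikes from the thing itself.
- search_frame(camera, label): "box" ([left, top, right, bottom] as shares, 0 to 1, of the picture: columns of its width, rows of its height, round what is visible of it).
- trace(camera, label): "region" (384x512 bool, what is visible of it) and "box" ([left, top, right, bottom] as shares, 0 to 1, of the picture: columns of its width, rows of its height, round what is visible of it).
- mark_of(camera, label): "centre" ([column, row] as shares, 0 to 1, of the picture: columns of its width, rows of its height: a listed point, or the origin of a listed thing).
The state is a dict: "clock": time; "joint_positions": joint angles; "dq": joint speeds; "joint_torque": joint torques, N m; "ee_pos": TCP position; "tool_rot": TCP orientation; "contact_force": force on the tool from outside, world axes, zero at the start; "wrist_torque": the same for the moment, N m; "width": opening from 0.0 (shut) to 1.0 (fully open); "finger_force": force on a finger pad.
Only numpy, scipy, OpenCV 4.12 (cv2) and the standard library are available. Lean on these libraries where they do the work, as an engineer would, in place of code of your own. Each camera call takes 0.05 s, during which the arm holds its last target. There are 200 camera calls.

### The job

Set up the rotating display on the shop counter: first slide the battery pack along the shoe beside the turntable until it clicks fully home against the terminal block. Then build the three flat round tins into one straight stack in the middle of the turntable's plate, widest at the bottom and narrowest on top, setting each one down gently. Leave everything else on the counter where it is.

Things in the scene. Friction and masses are not known exactly. Their poses are not given: they have to be found in the camera images.
- turntable: Cordless display turntable, fixed to the counter: white drum with a white plate 200 mm across (it does not turn). Origin: on the counter under the plate's centre. Its battery shoe, a low grey deck (175 x 100 mm, 12 mm high), lies beside the drum on the turntable's -y side, its centre line 185 mm from the plate's centre. The battery slides on along the turntable's +x.
- plate_centre (a point): Centre of the plate's top surface, 60 mm above the counter.
- shoe_home (a point): Point on the deck, 12 mm above the counter, where the battery's origin lies when fully home: nose at the 34 mm high terminal block (end stop at the +x end). Axes as the turntable's. Two rails hold the battery's foot from both sides; their steel lips, from 5 mm before this point to 51 mm past it, reach over the foot (54 mm apart, tops 24 mm above the counter).
- shoe_entry (a point): Point on the deck 65 mm before shoe_home (-x): set the battery's origin down here, flat, in front of the lips, then slide it straight along +x; flared guides 8 mm high lead in. In the last 30 mm two sprung rollers press on the foot's sides: push with about 10 N until they snap into its notches and hold it.
- battery: Black battery pack, 100 mm long (x), body 48 mm wide (y), 46 mm high, about 0.3 kg, on a grey foot flange 63 mm wide and 6 mm thick with a notch in each side. Its +x end (tapered foot, brass contacts) goes in first. Play in the rails: 2 mm to each side, 2 mm in height. Origin: centre of the underside. Grip the body across its width, fingertips 14 mm or more above its underside to clear the lips.
- battery_nose (a point): The middle of the bottom edge of the battery's nose end, 50 mm from its origin along its +x.
- tin_wide: Flat round cream tin of plain aluminium, 70 mm across and 30 mm high, about 0.14 kg: the widest of the three. Origin: centre of its underside; z is its axis, pointing up.
- tin_middle: Flat round cream tin of plain aluminium, 60 mm across and 26 mm high, about 0.11 kg: the middle one of the three. Origin: centre of its underside; z is its axis, pointing up.
- tin_narrow: Flat round cream tin of plain aluminium, 50 mm across and 22 mm high, about 0.08 kg: the narrowest of the three. Origin: centre of its underside; z is its axis, pointing up.
- card_terminal: Black card payment terminal with keypad, 170 x 80 x 50 mm. A bystander. Origin: centre of its underside.
- tape_dispenser: Black desk tape dispenser, 150 x 58 x 82 mm. A bystander. Origin: centre of its underside.
- perfume_box: White perfume carton lying flat, 130 x 85 x 45 mm. A bystander. Origin: centre of its underside.
- gift_box: Grey gift box with ribbon, 80 x 80 x 73 mm. A bystander. Origin: centre of its underside.
- cream_jar: Tall amber glass jar, 60 mm across and 75 mm high (not one of the tins). A bystander. Origin: centre of its underside.
- stapler: Stapler, 140 x 36 x 55 mm. A bystander. Origin: centre of its underside.
There are look-alikes about, which are no part of the job. What is shaped like the tin_middle but brown is not meant. Leave any turquoise look-alike of the tin_narrow alone.

How it is judged:
By the outcome, as a careful person would: the job done as asked, in the order asked, and still so for the second after the job is handed in, with the robot touching nothing.
It also fails if it takes over 72 s, if anything falls off the work surface, if the arm or the gripper's body presses on something with over 40 N, if the wrist force passes 120 N, or if a joint passes its speed limit or range.

## Working session

There is one attempt and no reset: what is moved stays moved. The work goes in short steps, Python scripts to look and compute and a tool call to move; the robot and the scene stay as the last step left them, time stands still between calls to the robot, and variables do not carry over. Pictures are saved under pics/ and viewed, at most 10 in all, crops included, and the job is handed in when it is done.

Besides the shell and the picture viewer there is one more tool, called after "Emit:" as a command line: name --pt "numbers of a row" for each row, then --argument value for the rest. drive_tool: Moves the arm, as the interface text tells. Its arguments: {"type":"object","properties":{"moves":{"type":"array","items":{"type":"array","items":{"type":"number"}}},"grip_force":{"type":"number"}},"required":["moves"]}

```bash
ls; mkdir -p pics; cat > h.py <<'E'
from workcell import *
import numpy as np, cv2
def cam(n):
    c=capture(n); p=c["pixels"]; f=p.shape[0]/2/np.tan(np.radians(c["fovy"])/2)
    c["K"]=np.array([[f,0,c["cx"]],[0,f,c["cy"]],[0,0,1]]); c["R"]=cv2.Rodrigues(np.array(c["rvec"],float))[0]; c["t"]=np.array(c["tvec"],float)
    return c
def ray(c,uv,z):
    d=c["R"].T@np.linalg.inv(c["K"])@np.array([uv[0],uv[1],1.]); o=-c["R"].T@c["t"]
    return o+d*(z-o[2])/d[2]
def proj(c,P):
    q=(c["R"]@np.atleast_2d(P).T).T+c["t"]; q=(c["K"]@q.T).T; return q[:,:2]/q[:,2:]
def save(c,n,crop=None,s=1):
    p=c["pixels"]; 
    if crop: p=p[crop[1]:crop[3],crop[0]:crop[2]]
    cv2.imwrite("pics/"+n,cv2.resize(p[:,:,::-1],None,fx=s,fy=s,interpolation=cv2.INTER_CUBIC))
E
python3 - <<'E'
from h import *
for n in ["top","scene"]:
    c=cam(n); save(c,n+"0.png",None,1.5)
    print(n,c["K"][0,0],c["cx"],c["cy"],-c["R"].T@c["t"])
    for l in ["turntable","plate_centre","shoe_home","shoe_entry","battery","battery_nose","tin_wide","tin_middle","tin_narrow"]:
        for m in mark_of(n,l)[:4]:
            uv=np.array(m["centre"])*[512,384]; z={"plate_centre":.06,"shoe_home":.012,"shoe_entry":.012}.get(l,0)
            print(l,round(m["score"],2),uv.round(1),ray(c,uv,z).round(4))
print({k:np.round(v,4) for k,v in state().items()})
E
```

```text
pics
top 384.1202885611927 253.71304387591607 192.16043675126045 [ 0.27163547 -0.04527535  1.43734187]
turntable 0.91 [214.3 155.7] [0.6091 0.1418 0.    ]
plate_centre 0.82 [215.3 150.9] [0.613  0.1304 0.06  ]
plate_centre 0.29 [329.5 125.4] [ 0.7015 -0.2917  0.06  ]
shoe_home 0.67 [263.  164.8] [ 0.5678 -0.0445  0.012 ]
shoe_entry 0.9 [260.9 185.4] [ 0.4893 -0.0354  0.012 ]
battery 0.79 [354.2 168.4] [ 0.5505 -0.3889  0.    ]
battery_nose 0.8 [357.9 154.8] [ 0.6028 -0.4052  0.    ]
battery_nose 0.65 [267.9 163.6] [ 0.5747 -0.0631  0.    ]
tin_wide 0.78 [337.7 206.2] [ 0.4079 -0.3211  0.    ]
tin_wide 0.38 [149.2 176.1] [0.5339 0.3917 0.    ]
tin_middle 0.79 [168.3 240.1] [0.2898 0.3137 0.    ]
tin_middle 0.67 [198.  225.3] [0.3436 0.2026 0.    ]
tin_middle 0.65 [171.7 205.5] [0.4195 0.303  0.    ]
tin_middle 0.19 [328.5 122.8] [ 0.7307 -0.2989  0.    ]
tin_narrow 0.71 [149.3 177.6] [0.528  0.3911 0.    ]
tin_narrow 0.65 [171.  177.3] [0.5278 0.3076 0.    ]
tin_narrow 0.3 [355.  168.4] [ 0.5505 -0.392   0.    ]
scene 454.15900744027624 255.84967540579672 194.10009400934973 [1.1639173
[... 614 characters left out ...]
]
tin_narrow 0.84 [329.5 301.4] [0.5356 0.3825 0.    ]
tin_narrow 0.75 [310.2 278.9] [0.5233 0.2943 0.    ]
{'clock': np.float64(1.0), 'joint_positions': array([ 1.2672,  0.6284,  0.0385,  1.5174, -0.027 ,  0.9963, -0.02  ]), 'dq': array([ 0.0014,  0.001 , -0.0007, -0.002 ,  0.0011,  0.0003, -0.0011]), 'joint_torque': array([ 9.00000e-04, -5.49596e+01,  1.14310e+00, -1.86951e+01,
       -5.24000e-02,  1.58000e-02,  0.00000e+00]), 'ee_pos': array([ 0.1531, -0.6317,  0.2275]), 'tool_rot': array([-0.    ,  0.9929,  0.1186,  0.    ]), 'contact_force': array([0.0261, 0.8257, 0.097 ]), 'wrist_torque': array([ 0.0172,  0.0139, -0.0225]), 'finger_force': np.float64(0.0), 'width': np.float64(1.0018)}
```

View pics/top0.png

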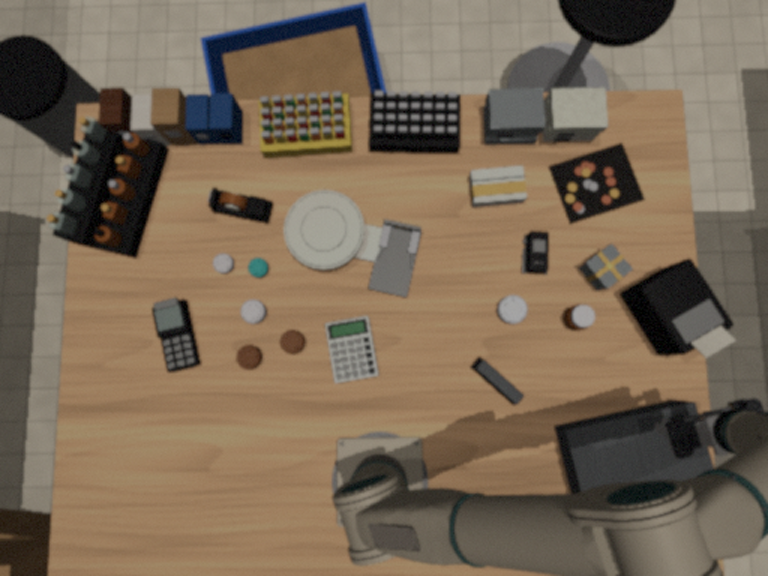

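View pics/scene0.png

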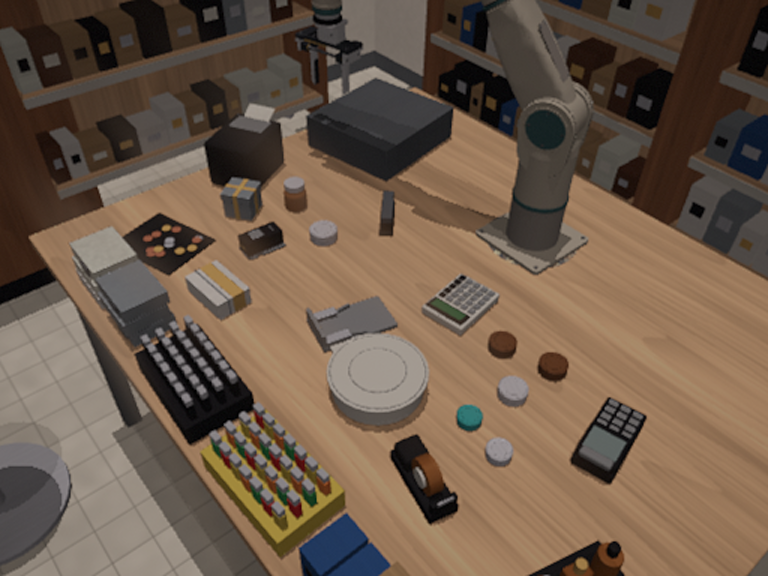

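Top view (768-px picture): the battery is at (538,252). Other dark things are the stapler (497,380), card terminal (176,335) and tape dispenser (240,204).
- **Tin_wide:** (512,310). The white-lidded cream jar at (580,317) is not it.
- **Tin_middle:** aluminium at (253,311). The brown look-alikes are at (249,357) and (292,342).
- **Tin_narrow:** aluminium at (223,263). The turquoise look-alike is at (258,267).
- **Turntable:** the plate is at (325,230) and the deck at (395,258), yawed about -16°.

```bash
python3 - <<'E'
from h import *
from scipy.spatial.transform import Rotation as Ro
c=cam("top"); p=c["pixels"]
save(c,"crop1.png",(140,120,400,260),3)
for l,h in [("battery",.046),("tin_wide",.03),("tin_middle",.026),("tin_narrow",.022)]:
    for m in trace("top",l)[:4]:
        r=m["region"]; cs=max(cv2.findContours(r.astype(np.uint8),0,1)[0],key=cv2.contourArea)
        P=np.array([ray(c,q[0],h) for q in cs])[:,:2].astype(np.float32)
        e=cv2.minAreaRect(P); print(l,round(m["score"],2),r.sum(),p[r].mean(0).round(),np.round(e[0],4),np.round(e[1],3),round(e[2],1))
w=cam("wrist"); s=state(); q=s["tool_rot"]; Rt=Ro.from_quat([*q[1:],q[0]]).as_matrix()
o=-w["R"].T@w["t"]; print("wrist f",w["K"][0,0],"cam in tool",(Rt.T@(o-s["ee_pos"])).round(4)); print((Rt.T@w["R"].T).round(3))
E
```

```text
battery 0.61 514 [60. 54. 49.] [ 0.5445 -0.3883] [0.066 0.109] 87.5
tin_wide 0.51 299 [153. 150. 148.] [ 0.4058 -0.3254] [0.07  0.066] 89.1
tin_middle 0.7 212 [151. 145. 142.] [0.4097 0.3103] [0.06  0.056] 89.2
tin_middle 0.52 213 [99. 68. 47.] [0.3344 0.211 ] [0.055 0.055] 0.4
tin_middle 0.51 233 [96. 65. 45.] [0.2973 0.3177] [0.061 0.059] 45.4
tin_middle 0.4 643 [107.  99.  84.] [ 0.5024 -0.5602] [0.086 0.109] 33.2
tin_narrow 0.44 122 [ 59. 120. 113.] [0.5193 0.2985] [0.046 0.042] 89.1
tin_narrow 0.43 142 [147. 141. 138.] [0.5303 0.3878] [0.05  0.046] 89.1
tin_narrow 0.3 501 [58. 53. 48.] [ 0.5457 -0.3939] [0.066 0.11 ] 87.5
wrist f 274.18599235256397 cam in tool [ 0.075  -0.0004 -0.1574]
[[ 0.001 -0.966 -0.259]
 [ 1.     0.001  0.   ]
 [-0.    -0.259  0.966]]
```

View pics/crop1.png

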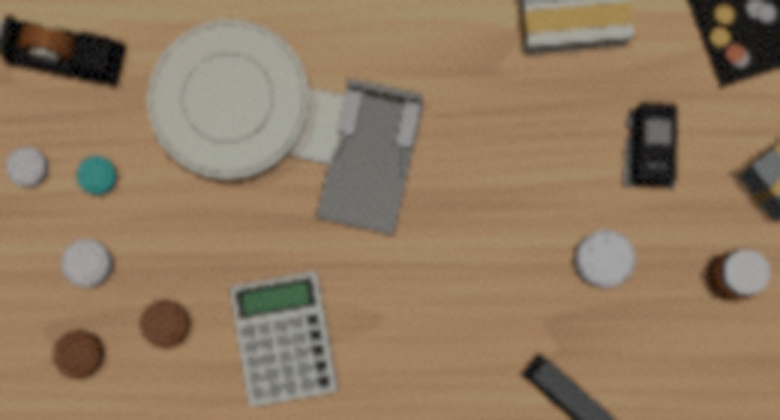

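Close crop: the plain aluminium tins are at (605,258) wide, (87,263) middle and (26,167) narrow. The brown ones are at (78,353) and (165,323), the turquoise one at (96,175). The battery is at (655,145). These choices match the description.

Emit:
drive_tool --pt "0 0 5.4 0 0 -0.0075 -1" --pt "0 0 5.4 0 0 -0.0075 -1" --pt "0 0 5.4 0 0 -0.0075 -1" --pt "0 0 0 0.032 -0.0216 0 -1" --pt "0 0 0 0.032 -0.0216 0 -1" --pt "0 0 0 0.032 -0.0216 0 -1" --pt "0 0 0 0.032 -0.0216 0 -1" --pt "0 0 0 0.032 -0.0216 0 -1"

```text
clock: 1.97
ee_pos: [0.3192, -0.5299, 0.2502]
tool_rot: [0.0, 1.0, -0.023, 0.0]
contact_force: [-0.8, -0.4, 0.3]
width: 0.997
finger_force: 0.0
```

Emit:
drive_tool --pt "0 0 0 0.032 -0.0216 0 -1" --pt "0 0 0 0.032 -0.0216 0 -1" --pt "0 0 0 0.032 -0.0216 0 -1" --pt "0 0 0 0.032 -0.0216 0 -1" --pt "0 0 0 0.032 -0.0216 0 -1" --pt "0 0 0 0.032 -0.0216 0 -1" --pt "0 0 0 0.032 -0.0216 0 -1" --pt "0 0 0 0 0 0 -1"

```text
clock: 2.63
ee_pos: [0.5573, -0.3814, 0.2494]
tool_rot: [-0.003, 1.0, -0.016, 0.003]
contact_force: [0.7, 2.0, -0.4]
width: 1.002
finger_force: 0.0
```

```bash
cat >> h.py <<'E'
from scipy.spatial.transform import Rotation as Ro
def tool():
    s=state(); q=s["tool_rot"]; R=Ro.from_quat([*q[1:],q[0]]).as_matrix(); return s,np.array(s["ee_pos"]),R
def goto(pos,yaw=None):
    """print totals: turn about tool z, then shifts in the tool frame after the turn"""
    s,p,R=tool(); y0=np.degrees(np.arctan2(R[1,0],R[0,0])); yaw=y0 if yaw is None else yaw
    a=np.radians(yaw); R2=np.array([[np.cos(a),np.sin(a),0],[np.sin(a),-np.cos(a),0],[0,0,-1]])
    print("t",round(float(s["clock"]),2),"pos",p.round(4),"yaw",round(y0,2),"tilt",R[:,2].round(4),"F",np.round(s["contact_force"],1),"| turn z",round(y0-yaw,2),"shift",(R2.T@(np.array(pos)-p)).round(4))
E
python3 - <<'E'
from h import *
c=cam("wrist"); save(c,"w1.png",None,1.5)
goto((.545,-.39,.1),-2.5)
for l in ["battery","battery_nose"]:
    for m in mark_of("wrist",l)[:2]:
        uv=np.array(m["centre"])*[512,384]; print(l,m["score"],uv,ray(c,uv,0).round(4))
for P in [(.5445,-.3883,.046),(.406,-.325,.03)]: print(proj(c,P).round(1))
E
```

```text
t 2.68 pos [ 0.5533 -0.3849  0.2493] yaw -2.07 tilt [ 0.0024  0.003  -1.    ] F [-0.2 -0.8  0.5] | turn z 0.43 shift [-0.008   0.0055  0.1493]
battery 0.71 [266.3936 174.6048] [ 0.5474 -0.3937  0.    ]
battery_nose 0.71 [269.4144 144.9984] [ 0.5917 -0.3991  0.    ]
[[263.4 183.6]]
[[224.5 269.8]]
```

View pics/w1.png

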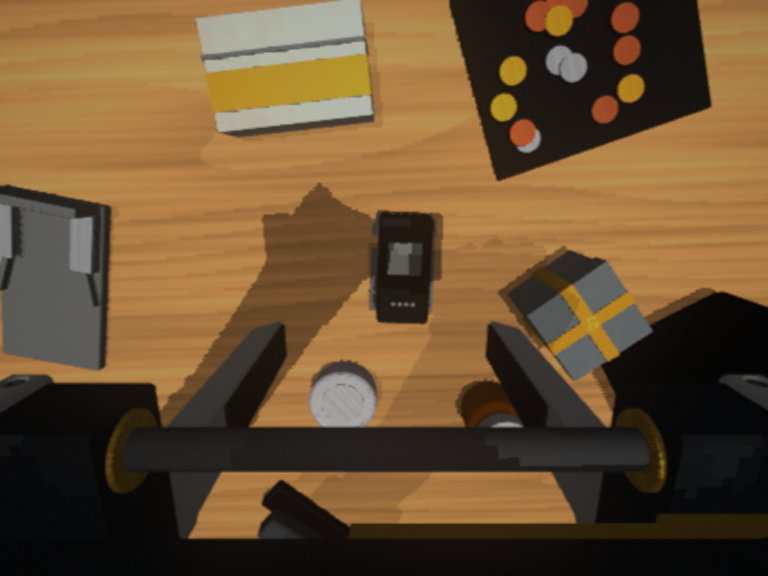

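The wrist picture shows the battery's top-face corners at about (380,211), (437,213), (428,322) and (377,320), with LEDs at the rear. The nose points away from the robot (+x).

```bash
python3 - <<'E'
from h import *
c=cam("wrist"); p=c["pixels"]
g=p.max(2).astype(int)
box=(238,130,302,225); sub=g[box[1]:box[3],box[0]:box[2]]
save(c,"w1c.png",(228,125,312,230),5)
Q=np.array([ray(c,np.array(q)/1.5,.046)[:2] for q in [(380,211),(437,213),(428,322),(377,320)]]); print(Q.round(4))
f=(Q[0]+Q[1])/2; r=(Q[2]+Q[3])/2; print("yaw",np.degrees(np.arctan2(*(f-r)[::-1])),(f+r)/2,np.linalg.norm(f-r),np.linalg.norm(Q[0]-Q[1]),np.linalg.norm(Q[2]-Q[3]))
E
```

```text
[[ 0.5919 -0.387 ]
 [ 0.588  -0.4363]
 [ 0.4877 -0.4269]
 [ 0.4918 -0.3795]]
yaw -4.842495757295624 [ 0.53984578 -0.4074073 ] 0.10050923701573906 0.04954070741345724 0.047576296760711304
```

View pics/w1c.png

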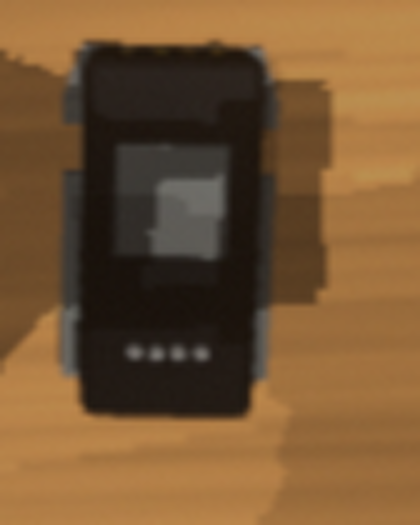

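The crop shows the settled view. The top-face corners are at crop (84,47), (268,49), (250,413) and (81,411), with brass contacts at the far (+x) end, so I'm recomputing from these.

```bash
python3 - <<'E'
from h import *
c=cam("wrist")
Q=np.array([ray(c,np.array(q)/5+[228,125]-.4,.046)[:2] for q in [(84,47),(268,49),(250,413),(81,411)]]); print(Q.round(4))
f=(Q[0]+Q[1])/2; r=(Q[2]+Q[3])/2; print("yaw",np.degrees(np.arctan2(*(f-r)[::-1])),(f+r)/2,np.linalg.norm(f-r),np.linalg.norm(Q[0]-Q[1]),np.linalg.norm(Q[2]-Q[3]))
y=np.degrees(np.arctan2(*(f-r)[::-1])); m=(f+r)/2
goto((*m,.05),y)
E
```

```text
[[ 0.5998 -0.3772]
 [ 0.5971 -0.4247]
 [ 0.498  -0.4175]
 [ 0.5008 -0.3706]]
yaw -3.982294699489902 [ 0.54893603 -0.39748528] 0.09932653975240799 0.04763373709572017 0.04693520780142216
t 2.88 pos [ 0.5468 -0.3917  0.2501] yaw -2.72 tilt [-0.0011 -0.001  -1.    ] F [-0.4 -0.1 -0.4] | turn z 1.26 shift [0.0026 0.0057 0.2001]
```

Emit:
drive_tool --pt "0 0 1 0.0026 0.0057 0 -0.5" --pt "0 0 0 0 0 0.036 -0.5" --pt "0 0 0 0 0 0.038 -0.5" --pt "0 0 0 0 0 0.038 -0.5" --pt "0 0 0 0 0 0.038 -0.5" --pt "0 0 0 0 0 0.032 -0.5" --pt "0 0 0 0 0 0.019 -0.5" --pt "0 0 0 0 0 0.01 -0.5"

```text
clock: 3.55
ee_pos: [0.548, -0.3963, 0.0357]
tool_rot: [-0.001, 0.999, -0.033, -0.002]
contact_force: [-0.2, -0.8, 0.6]
width: 0.748
finger_force: 0.0
```

Emit:
drive_tool --pt "0 0 0 0 0 0 -0.5" --pt "0 0 0 0 0 0 -0.5" --pt "0 0 0 0 0 0 1" --pt "0 0 0 0 0 0 1" --pt "0 0 0 0 0 0 1" --pt "0 0 0 0 0 0 1" --pt "0 0 0 0 0 0 1" --pt "0 0 0 0 0 0 1" --grip_force 35

```text
clock: 4.22
ee_pos: [0.5514, -0.3964, 0.0403]
tool_rot: [0.001, 1.0, -0.031, 0.001]
contact_force: [-1.4, 0.1, 5.8]
width: 0.508
finger_force: 35.0
```

Emit:
drive_tool --pt "0 0 0 0 0 -0.01 1" --pt "0 0 0 0 0 -0.03 1" --pt "0 0 0 0 0 -0.04 1" --pt "0 0 0 0 0 -0.04 1" --pt "0 0 4 0 0 -0.03 1" --pt "0 0 4 0 -0.03 -0.01 1" --pt "0 0 4 0 -0.035 0 1" --pt "0 0 0 0 -0.035 0 1"

```text
clock: 4.88
ee_pos: [0.5705, -0.2979, 0.2004]
tool_rot: [0.0, 0.99, -0.138, 0.001]
contact_force: [0.8, 0.9, -3.1]
width: 0.508
finger_force: 35.0
```

Emit:
drive_tool --pt "0 0 0 0 -0.035 0 1" --pt "0 0 0 0 -0.025 0 1" --pt "0 0 0 0 -0.015 0 1" --pt "0 0 0 0 0 0 1" --pt "0 0 0 0 0 0 1" --pt "0 0 0 0 0 0 1"

```text
clock: 5.38
ee_pos: [0.5903, -0.2285, 0.199]
tool_rot: [0.001, 0.991, -0.137, -0.0]
contact_force: [-0.3, -1.0, -3.3]
width: 0.508
finger_force: 35.0
```

```bash
python3 - <<'E'
from h import *
c=cam("wrist"); save(c,"w2.png",None,1.5)
goto((.545,-.2,.2),-16)
for l in ["shoe_home","shoe_entry","plate_centre"]:
    for m in mark_of("wrist",l)[:2]:
        uv=np.array(m["centre"])*[512,384]; print(l,m["score"],uv,ray(c,uv,.06 if l[0]=='p' else .012).round(4))
E
```

```text
t 5.43 pos [ 0.5902 -0.2288  0.199 ] yaw -15.77 tilt [-7.0e-04 -1.9e-03 -1.0e+00] F [-0.9 -0.2 -2.5] | turn z 0.23 shift [-0.0514 -0.0153 -0.001 ]
shoe_home 0.87 [134.6048 228.9024] [ 0.5649 -0.0498  0.012 ]
```

View pics/w2.png

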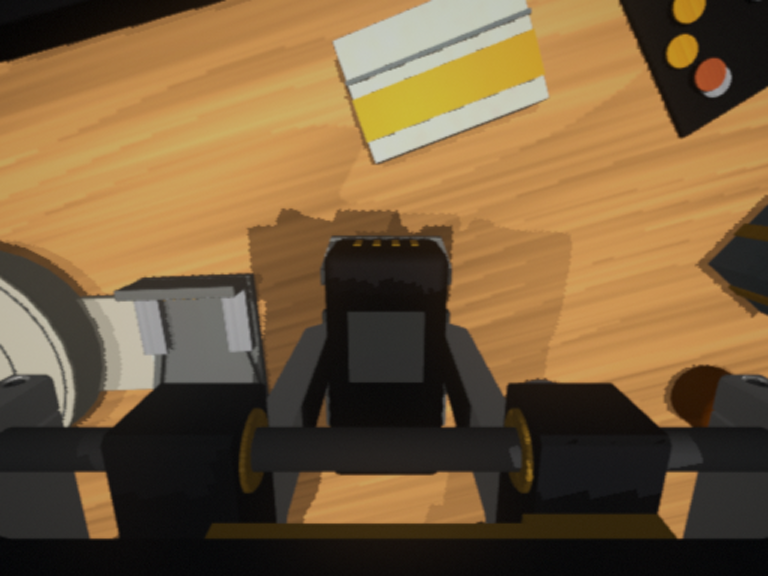

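Emit:
drive_tool --pt "0 0 0 -0.03 0 0 1" --pt "0 0 0 -0.035 0 0 1" --pt "0 0 0 -0.035 0 0 1" --pt "0 0 0 -0.02 0 0 1" --pt "0 0 0 0 0 0 1" --pt "0 0 0 0 0 0 1" --pt "0 0 0 0 0 0 1"

```text
clock: 6.17
ee_pos: [0.4769, -0.1946, 0.1995]
tool_rot: [0.0, 0.991, -0.136, 0.001]
contact_force: [-0.5, 0.2, -3.3]
width: 0.509
finger_force: 35.0
```

```bash
python3 - <<'E'
from h import *
c=cam("wrist"); np.savez("w3.npz",**{k:c[k] for k in("pixels","K","R","t")})
save(c,"w3.png",(0,100,230,290),3)
goto((.5,-.03,.2),-16)
for l in ["shoe_home","shoe_entry"]:
    for m in mark_of("wrist",l)[:2]:
        uv=np.array(m["centre"])*[512,384]; print(l,m["score"],uv,ray(c,uv,.012).round(4))
E
```

```text
t 6.22 pos [ 0.4771 -0.1945  0.1993] yaw -15.6 tilt [ 2.e-03 -9.e-04 -1.e+00] F [-0.9 -0.2 -2.5] | turn z 0.4 shift [-0.0233 -0.1645 -0.0007]
shoe_home 0.61 [126.9248 139.584 ] [ 0.5655 -0.0514  0.012 ]
shoe_entry 0.83 [132.096 189.504] [ 0.504  -0.0332  0.012 ]
```

View pics/w3.png

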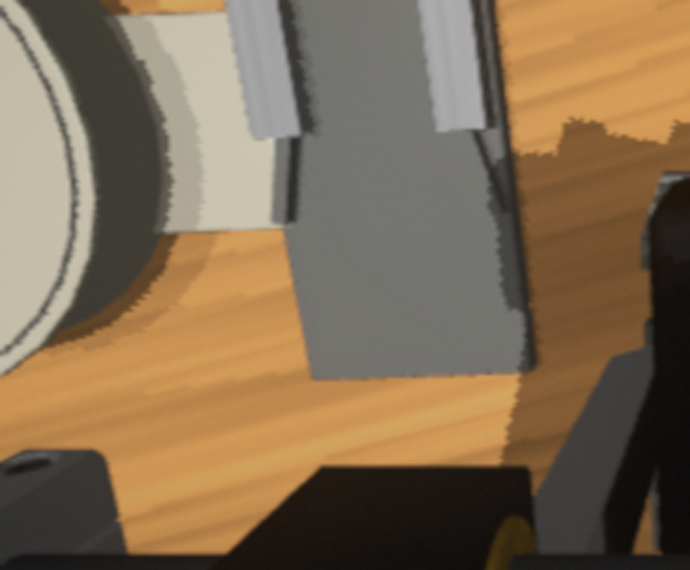

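The crop shows the deck's near top corners at (313,379) and (528,371). The lips' near inner ends are at (301,134) and (438,131), and the lips run up and out of the crop.

```bash
python3 - <<'E'
from h import *
c=dict(np.load("w3.npz"))
f=lambda q,z: ray(c,np.array(q)/3+[0,100]-.33,z)[:2]
Ld,Rd,Le=f((313,379),.012),f((528,371),.012),f((289,230),.012)
Ll,Rl=f((301,134),.024),f((438,131),.024)
Ll2,Rl2=f((276,2),.024),f((419,2),.024)
print(Ld,Rd,np.linalg.norm(Ld-Rd)); print(Ll,Rl,np.linalg.norm(Ll-Rl))
an=lambda a,b: np.degrees(np.arctan2(*(b-a)[::-1]))
print("yaws",an(Ld,Rd)+90,an(Ll,Rl)+90,an(Ld,Le),an(Ll,Ll2),an(Rl,Rl2))
m=(Ll+Rl)/2; d=(Ld+Rd)/2; y=an(d,m); print("centreline yaw",y,m,d,np.linalg.norm(m-d))
for yy in (y,-16):
    u=np.array([np.cos(np.radians(yy)),np.sin(np.radians(yy))]); h=m+.005*u; print(yy,"home",h,"entry",h-.065*u, "plate perp", (np.array([.6132,.1292])-h)@[-u[1],u[0]])
E
```

```text
[0.466652   0.02275726] [ 0.44427668 -0.07168784] 0.09705941814914067
[ 0.56832736 -0.0237133 ] [ 0.55467156 -0.07709498] 0.05510068631987943
yaws -13.328401820351687 -14.349358103118746 -15.181808553150892 -13.056920779488632 -13.034558268216333
centreline yaw -13.746033160170652 [ 0.56149946 -0.05040414] [ 0.45546434 -0.02446529] 0.1091616712688748
-13.746033160170652 home [ 0.56635625 -0.05159223] entry [ 0.50321795 -0.03614702] plate perp 0.18674502396002443
-16 home [ 0.56630577 -0.05178233] entry [ 0.50382376 -0.0338659 ] plate perp 0.1868971800567538
```

Emit:
drive_tool --pt "0 0 -1.8 0 -0.02 0 1" --pt "0 0 0 -0.002 -0.03 0 1" --pt "0 0 0 -0.002 -0.03 0 1" --pt "0 0 0 -0.002 -0.03 0 1" --pt "0 0 0 -0.002 -0.03 0.02 1" --pt "0 0 0 -0.002 -0.02 0.03 1" --pt "0 0 0 0 0 0.03 1" --pt "0 0 0 0 0 0.02 1"

```text
clock: 6.98
ee_pos: [0.5049, -0.0336, 0.0967]
tool_rot: [-0.0, 0.993, -0.118, -0.001]
contact_force: [-0.4, -0.7, -2.6]
width: 0.509
finger_force: 35.0
```

Emit:
drive_tool --pt "0 0 0 0 0 0.015 1" --pt "0 0 0 0 0 0.01 1" --pt "0 0 0 0 0 0 1" --pt "0 0 0 0 0 0 1" --pt "0 0 0 0 0 0 1"

```text
clock: 7.4
ee_pos: [0.5057, -0.0363, 0.0747]
tool_rot: [-0.0, 0.993, -0.12, 0.001]
contact_force: [-0.2, -0.5, -3.5]
width: 0.509
finger_force: 35.0
```

```bash
python3 - <<'E'
from h import *
c=cam("wrist"); save(c,"w4.png",(60,90,400,330),2.3)
goto((.5056,-.0367,.0543),-13.8)
E
```

```text
t 7.45 pos [ 0.5057 -0.0362  0.075 ] yaw -13.79 tilt [ 2.2e-03 -1.0e-04 -1.0e+00] F [ 0.  -0.  -2.3] | turn z 0.01 shift [-0.      0.0005  0.0207]
```

View pics/w4.png

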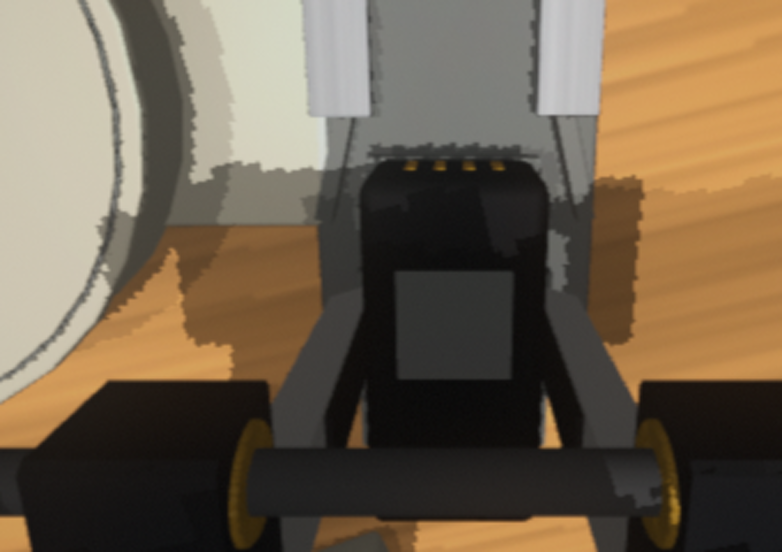

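The crop shows the battery's nose at (362..546,165), centred and parallel between the lips' inner edges at 370 and 538.

Emit:
drive_tool --pt "0 0 0 0 0 0.01 1" --pt "0 0 0 0 0 0.008 1" --pt "0 0 0 0 0 0.003 1" --pt "0 0 0 0 0 0 1" --pt "0 0 0 0 0 0 1"

```text
clock: 7.87
ee_pos: [0.5045, -0.0361, 0.0527]
tool_rot: [0.0, 0.993, -0.12, -0.0]
contact_force: [0.4, 0.1, -2.2]
width: 0.508
finger_force: 35.0
```

Emit:
drive_tool --pt "0 0 0 0 0 0.0015 1" --pt "0 0 0 0 0 0 1" --pt "0 0 0 0 0 0 1"

```text
clock: 8.12
ee_pos: [0.5047, -0.0361, 0.0522]
tool_rot: [-0.0, 0.993, -0.12, 0.0]
contact_force: [-0.4, 0.3, 6.2]
width: 0.508
finger_force: 35.0
```

Emit:
drive_tool --pt "0 0 0 0.005 0 -0.0008 1" --pt "0 0 0 0.006 0 0 1" --pt "0 0 0 0.006 0 0 1" --pt "0 0 0 0.006 0 0 1" --pt "0 0 0 0.006 0 0 1" --pt "0 0 0 0.003 0 0 1" --pt "0 0 0 0 0 0 1"

```text
clock: 8.7
ee_pos: [0.5375, -0.0441, 0.0523]
tool_rot: [0.0, 0.993, -0.12, 0.001]
contact_force: [0.9, -0.6, -1.2]
width: 0.508
finger_force: 35.0
```

Emit:
drive_tool --pt "0 0 0 0.005 0 0 1" --pt "0 0 0 0.005 0 0 1" --pt "0 0 0 0.005 0 0 1" --pt "0 0 0 0.005 0 0 1" --pt "0 0 0 0 0 0 1" --pt "0 0 0 0 0 0 1"

```text
clock: 9.2
ee_pos: [0.5504, -0.0473, 0.0522]
tool_rot: [-0.0, 0.993, -0.12, -0.005]
contact_force: [-11.0, 3.0, 12.0]
width: 0.509
finger_force: 35.0
```

Emit:
drive_tool --pt "0 0 0 0.004 0 0 1" --pt "0 0 0 0.004 0 0 1" --pt "0 0 0 0.003 0 0 1" --pt "0 0 0 0 0 0 1" --pt "0 0 0 0 0 0 1"

```text
clock: 9.62
ee_pos: [0.5666, -0.0512, 0.0524]
tool_rot: [0.0, 0.993, -0.12, 0.001]
contact_force: [0.0, -0.5, 0.6]
width: 0.509
finger_force: 35.0
```

Emit:
drive_tool --pt "0 0 0 0.003 0 0 1" --pt "0 0 0 0.003 0 0 1" --pt "0 0 0 0 0 0 1" --pt "0 0 0 0 0 0 1"

```text
clock: 9.95
ee_pos: [0.5709, -0.0523, 0.0521]
tool_rot: [-0.0, 0.993, -0.12, -0.001]
contact_force: [-3.8, 1.4, 2.9]
width: 0.505
finger_force: 35.0
```

Emit:
drive_tool --pt "0 0 0 0.003 0 0 1" --pt "0 0 0 0.003 0 0 1" --pt "0 0 0 0 0 0 1" --pt "0 0 0 0 0 0 1"

```text
clock: 10.28
ee_pos: [0.5713, -0.0525, 0.052]
tool_rot: [-0.001, 0.993, -0.12, -0.006]
contact_force: [-14.7, 3.1, 13.0]
width: 0.51
finger_force: 35.0
```

```bash
python3 - <<'E'
from h import *
c=cam("wrist"); save(c,"w5.png",(100,80,410,330),2.4)
goto((.5687,-.0522,.0543),-13.8)
E
```

```text
t 10.33 pos [ 0.5713 -0.0525  0.052 ] yaw -13.74 tilt [-0.0121  0.0025 -0.9999] F [-14.8   3.8  12.7] | turn z 0.06 shift [-0.0026  0.0004 -0.0023]
```

View pics/w5.png

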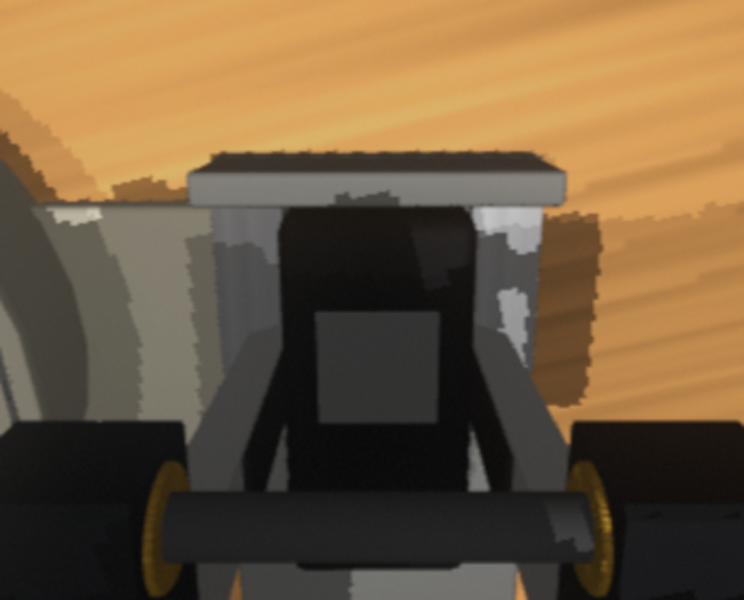

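The crop shows the battery's nose butted against the terminal block at (375,205). It gave way at about 11 N and then stopped solidly at 15 N, so it is home. I'll release and go to tin_wide.

Emit:
drive_tool --pt "0 0 0 -0.004 0 0 1" --pt "0 0 0 0 0 0 -0.3" --pt "0 0 0 0 0 0 -0.3" --pt "0 0 0 0 0 0 -0.3" --pt "0 0 0 0 0 0 -0.3" --pt "0 0 0 0 0 -0.02 -0.3" --pt "0 0 0 0 0 -0.04 -0.3" --pt "0 0 0 0 0 -0.04 -0.6"

```text
clock: 11.0
ee_pos: [0.5731, -0.0531, 0.1523]
tool_rot: [0.0, 0.993, -0.12, -0.001]
contact_force: [0.8, 0.2, -1.0]
width: 0.691
finger_force: 0.0
```

Emit:
drive_tool --pt "0 0 0 0 0.02 -0.03 -1" --pt "0 0 0 -0.012 0.036 -0.02 -1" --pt "0 0 0 -0.012 0.036 0 -1" --pt "0 0 0 -0.012 0.036 0 -1" --pt "0 0 0 -0.012 0.036 0 -1" --pt "0 0 0 -0.012 0.036 0 -1" --pt "0 0 0 -0.012 0.036 0 -1" --pt "0 0 0 -0.012 0.036 0 -1"

```text
clock: 11.67
ee_pos: [0.4274, -0.2982, 0.2021]
tool_rot: [0.001, 0.993, -0.12, 0.001]
contact_force: [1.1, 0.1, -0.8]
width: 1.004
finger_force: 0.0
```

Emit:
drive_tool --pt "0 0 0 -0.012 0.02 0 -1" --pt "0 0 0 -0.01 0.01 0 -1" --pt "0 0 0 0 0 0 -1" --pt "0 0 0 0 0 0 -1" --pt "0 0 0 0 0 0 -1"

```text
clock: 12.08
ee_pos: [0.4008, -0.3193, 0.2018]
tool_rot: [-0.0, 0.993, -0.119, 0.001]
contact_force: [-0.7, 0.0, -0.1]
width: 1.001
finger_force: 0.0
```

```bash
cat >> h.py <<'E'
def tin(c,l,h,r,near):
    """fit the top rim circle: project candidate circle, minimise misfit to the traced region's outline"""
    from scipy.optimize import least_squares
    best=None
    for m in trace("wrist",l)[:4]:
        cs=max(cv2.findContours(m["region"].astype(np.uint8),0,1)[0],key=cv2.contourArea)
        P=np.array([ray(c,q[0],h)[:2] for q in cs]); ctr=np.array(cv2.minEnclosingCircle(P.astype(np.float32))[0])
        if np.linalg.norm(ctr-near)<.04:
            s=least_squares(lambda v: np.hypot(*(P-v).T)-r,ctr,loss="soft_l1",f_scale=.001)
            print(l,round(m["score"],2),"fit",s.x.round(4),"mec",ctr.round(4),"med resid",np.median(np.abs(s.fun)).round(4),"mean r",np.hypot(*(P-s.x).T).mean().round(4)); best=s.x if best is None else best
    return best
E
python3 - <<'E'
from h import *
c=cam("wrist"); save(c,"w6.png")
x=tin(c,"tin_wide",.03,.035,(.406,-.325))
if x is not None: goto((*x,.025))
E
```

```text
tin_wide 0.64 fit [ 0.4085 -0.3295] mec [ 0.4086 -0.33  ] med resid 0.0007 mean r 0.0343
t 12.18 pos [ 0.4009 -0.3189  0.2017] yaw -13.62 tilt [ 9.e-04  3.e-04 -1.e+00] F [-0.1  0.3  0.4] | turn z 0.0 shift [0.0099 0.0085 0.1767]
```

Emit:
drive_tool --pt "0 0 0 0.01 0.0085 0.03 -1" --pt "0 0 0 0 0 0.04 -1" --pt "0 0 0 0 0 0.04 -1" --pt "0 0 0 0 0 0.035 -1" --pt "0 0 0 0 0 0.02 -1" --pt "0 0 0 0 0 0.01 -1" --pt "0 0 0 0 0 0 -1" --pt "0 0 0 0 0 0 -1"

```text
clock: 12.85
ee_pos: [0.4079, -0.3305, 0.027]
tool_rot: [0.0, 0.993, -0.119, 0.0]
contact_force: [-0.9, -0.4, 0.2]
width: 1.002
finger_force: 0.0
```

Emit:
drive_tool --pt "0 0 0 0 0 0 1" --pt "0 0 0 0 0 0 1" --pt "0 0 0 0 0 0 1" --pt "0 0 0 0 0 0 1" --pt "0 0 0 0 0 0 1" --pt "0 0 0 0 0 0 1" --grip_force 15

```text
clock: 13.35
ee_pos: [0.4077, -0.331, 0.0277]
tool_rot: [0.0, 0.993, -0.12, 0.001]
contact_force: [0.4, 0.5, 6.9]
width: 0.739
finger_force: 15.0
```

```bash
python3 - <<'E'
from h import *
from scipy.optimize import least_squares
for n in ["top","scene"]:
    c=cam(n); p=c["pixels"]
    m=[m for m in trace(n,"turntable")[:2]][0]["region"]
    th=np.linspace(0,2*np.pi,90,endpoint=False)
    g=cv2.GaussianBlur(p,(0,0),1).astype(float).sum(2)
    # radial edge of rim: bright plate to darker outside, per azimuth, in world polar coordinates at z=.06
    c0=np.array([.6132,.1293]); rr=np.arange(.085,.115,.0005); E=[]
    for t in th:
        P=np.c_[c0[0]+rr*np.cos(t),c0[1]+rr*np.sin(t),0*rr+.06]; q=proj(c,P).astype(np.float32)
        v=cv2.remap(g.astype(np.float32),q[None,:,0],q[None,:,1],1)[0]; d=-np.gradient(v); k=d.argmax()
        if d[k]>2: E.append(P[k,:2])
    E=np.array(E); s=least_squares(lambda v:np.hypot(*(E-v).T)-.1,c0,loss="soft_l1",f_scale=.001)
    print(n,len(E),s.x.round(4),np.median(abs(s.fun)).round(4))
    q=np.array(mark_of(n,"plate_centre")[0]["centre"])*[512,384]; print(ray(c,q,.06))
goto((.6132,.1293,.2))
E
```

```text
top 85 [0.6089 0.1303] 0.0023
[0.61233962 0.13190722 0.06      ]
scene 90 [0.6103 0.1315] 0.001
[0.6149012  0.12989371 0.06      ]
t 13.65 pos [ 0.4076 -0.3311  0.0277] yaw -13.78 tilt [ 1.5e-03 -8.0e-04 -1.0e+00] F [-0.6  0.4  6.8] | turn z 0.0 shift [ 0.09   -0.4961 -0.1723]
```

Emit:
drive_tool --pt "0 0 0 0 0 -0.02 1" --pt "0 0 0 0 0 -0.04 1" --pt "0 0 0 0 0 -0.04 1" --pt "0 0 0 0.005 -0.02 -0.035 1" --pt "0 0 0 0.007 -0.032 -0.02 1" --pt "0 0 0 0.007 -0.038 0 1" --pt "0 0 0 0.007 -0.04 0 1" --pt "0 0 0 0.007 -0.04 0 1"

```text
clock: 14.32
ee_pos: [0.48, -0.1721, 0.1826]
tool_rot: [0.0, 0.993, -0.121, 0.001]
contact_force: [0.4, -0.4, -1.3]
width: 0.741
finger_force: 15.0
```

Emit:
drive_tool --pt "0 0 0 0.007 -0.04 0 1" --pt "0 0 0 0.007 -0.04 0 1" --pt "0 0 0 0.007 -0.04 0 1" --pt "0 0 0 0.007 -0.035 0 1" --pt "0 0 0 0.004 -0.025 0 1" --pt "0 0 0 0 0 0 1" --pt "0 0 0 0 0 0 1" --pt "0 0 0 0 0 0 1"

```text
clock: 14.98
ee_pos: [0.5528, -0.0073, 0.1816]
tool_rot: [0.001, 0.993, -0.12, -0.0]
contact_force: [0.1, 0.1, -1.9]
width: 0.74
finger_force: 15.0
```

```bash
cat >> h.py <<'E'
def rim(c,c0,r,z,w=.012,lo=3):
    """edge points along radii about c0 (bright inside, dark outside), circle centre fit"""
    from scipy.optimize import least_squares
    g=cv2.GaussianBlur(c["pixels"],(0,0),1).astype(np.float32).sum(2); rr=np.arange(r-w,r+w,.0004)
    for _ in range(3):
        E=[]
        for t in np.linspace(0,2*np.pi,120,endpoint=False):
            P=np.c_[c0[0]+rr*np.cos(t),c0[1]+rr*np.sin(t),0*rr+z]; q=proj(c,P).astype(np.float32)
            if (q<2).any() or (q[:,0]>509).any() or (q[:,1]>270).any(): continue
            d=np.abs(np.gradient(cv2.remap(g,q[None,:,0],q[None,:,1],1)[0])); k=d.argmax()
            if d[k]>lo: E.append(P[k,:2])
        E=np.array(E); s=least_squares(lambda v:np.hypot(*(E-v).T)-r,c0,loss="soft_l1",f_scale=.0007); c0=s.x
    print("rim",len(E),c0.round(4),np.median(abs(s.fun)).round(5)); return c0
E
python3 - <<'E'
from h import *
c=cam("wrist"); save(c,"w7.png",None,1.5)
x=rim(c,(.612,.1305),.1,.06)
goto((.612,.1305,.2))
for m in mark_of("wrist","plate_centre")[:1]:
    uv=np.array(m["centre"])*[512,384]; print(m["score"],uv,ray(c,uv,.06).round(4))
E
```

```text
rim 120 [0.6055 0.1289] 0.00434
t 15.03 pos [ 0.5527 -0.0079  0.1817] yaw -13.89 tilt [-9.e-04 -1.e-03 -1.e+00] F [ 0.1 -0.1 -1.4] | turn z 0.0 shift [ 0.0243 -0.1486 -0.0183]
0.72 [116.48   171.1872] [0.6063 0.1294 0.06  ]
```

View pics/w7.png

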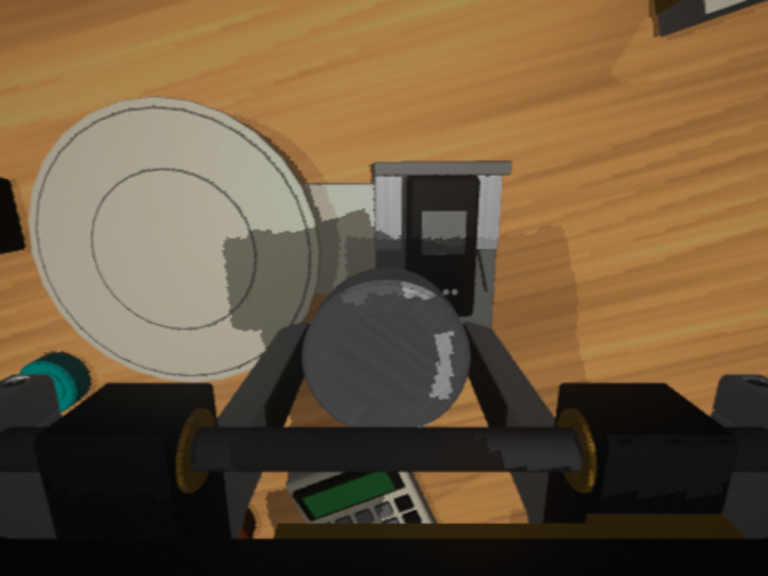

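The wrist view shows the plate's printed inner ring, about (92..256, 169..329), and the outer ring. The battery sits against the block at (442,170). I'll fit the rings to get the centre.

```bash
python3 - <<'E'
from h import *
from scipy.optimize import least_squares
c=cam("wrist"); g=c["pixels"].astype(np.float32).sum(2)
for lo,hi in [(.045,.07),(.085,.099)]:
    c0=np.array([.608,.1298]); 
    for _ in range(4):
        E=[]; rr=np.arange(lo,hi,.0004)
        for t in np.linspace(0,2*np.pi,120,endpoint=False):
            P=np.c_[c0[0]+rr*np.cos(t),c0[1]+rr*np.sin(t),0*rr+.06]; q=proj(c,P).astype(np.float32)
            if (q<2).any() or (q[:,1]>250).any() or ((q[:,0]>148)&(q[:,1]>140)).any(): continue
            v=cv2.remap(g,q[None,:,0],q[None,:,1],1)[0]; d=np.median(v)-v; k=d.argmax()
            if d[k]>40: E.append(P[k,:2])
        E=np.array(E); s=least_squares(lambda v:np.hypot(*(E-v[:2]).T)-v[2],[*c0,(lo+hi)/2],loss="soft_l1",f_scale=.0007); c0=s.x[:2]; lo,hi=s.x[2]-.008,min(s.x[2]+.008,.0995)
    print(len(E),s.x.round(4),np.median(abs(s.fun)).round(5))
goto((*c0,.2))
E
```

```text
86 [0.6093 0.129  0.0556] 2e-05
57 [0.6033 0.1312 0.0984] 0.00083
t 15.13 pos [ 0.5529 -0.0081  0.1818] yaw -13.94 tilt [-4.e-04 -7.e-04 -1.e+00] F [ 0.2  0.4 -1.7] | turn z 0.0 shift [ 0.0153 -0.1473 -0.0182]
```

Emit:
drive_tool --pt "0 0 0 0.003 -0.02 0 1" --pt "0 0 0 0.005 -0.035 0 1" --pt "0 0 0 0.005 -0.035 0 1" --pt "0 0 0 0.005 -0.035 0 1" --pt "0 0 0 0.004 -0.0225 0.01 1" --pt "0 0 0 0 0 0.025 1" --pt "0 0 0 0 0 0.025 1" --pt "0 0 0 0 0 0.02 1"

```text
clock: 15.8
ee_pos: [0.6095, 0.1308, 0.1002]
tool_rot: [0.0, 0.993, -0.12, -0.0]
contact_force: [-0.1, -0.8, -0.6]
width: 0.743
finger_force: 15.0
```

Emit:
drive_tool --pt "0 0 0 0 0 0.008 1" --pt "0 0 0 0 0 0 1" --pt "0 0 0 0 0 0 1" --pt "0 0 0 0 0 0 1"

```text
clock: 16.13
ee_pos: [0.6112, 0.1313, 0.0952]
tool_rot: [-0.0, 0.993, -0.12, 0.001]
contact_force: [-0.3, 0.4, -0.7]
width: 0.743
finger_force: 15.0
```

```bash
python3 - <<'E'
from h import *
goto((.6098,.1297,.0877),-13.9)
E
```

```text
t 16.13 pos [0.6112 0.1313 0.0952] yaw -13.83 tilt [ 2.5e-03  5.0e-04 -1.0e+00] F [-0.3  0.4 -0.7] | turn z 0.07 shift [-0.001   0.0019  0.0075]
```

Emit:
drive_tool --pt "0 0 0 -0.001 0.002 0.002 1" --pt "0 0 0 0 0 0.002 1" --pt "0 0 0 0 0 0.0015 1" --pt "0 0 0 0 0 0.001 1" --pt "0 0 0 0 0 0 1" --pt "0 0 0 0 0 0 1"

```text
clock: 16.63
ee_pos: [0.6087, 0.13, 0.0878]
tool_rot: [-0.0, 0.993, -0.12, 0.0]
contact_force: [-1.2, -0.4, 4.0]
width: 0.744
finger_force: 15.0
```

Emit:
drive_tool --pt "0 0 0 0 0 0.0005 1" --pt "0 0 0 0 0 0.0005 1" --pt "0 0 0 0 0 0 1" --pt "0 0 0 0 0 0 1"

```text
clock: 16.97
ee_pos: [0.6087, 0.1301, 0.0877]
tool_rot: [-0.0, 0.993, -0.12, 0.0]
contact_force: [-3.2, -0.1, 10.7]
width: 0.739
finger_force: 15.0
```

Emit:
drive_tool --pt "0 0 0 0 0 -0.001 1" --pt "0 0 0 0 0 0 0.3" --pt "0 0 0 0 0 0 -1" --pt "0 0 0 0 0 0 -1" --pt "0 0 0 0 0 0 -1" --pt "0 0 0 0 0 0 -1" --pt "0 0 0 0 0 -0.02 -1" --pt "0 0 0 0 0 -0.035 -1"

```text
clock: 17.63
ee_pos: [0.6055, 0.1296, 0.1389]
tool_rot: [0.001, 0.993, -0.12, -0.004]
contact_force: [0.2, 0.0, 0.8]
width: 0.999
finger_force: 0.0
```

Emit:
drive_tool --pt "0 0 0 -0.02 0 -0.035 -1" --pt "0 0 0 -0.03 0 -0.03 -1" --pt "0 0 0 -0.03 0 0 -1" --pt "0 0 0 0 0 0 -1" --pt "0 0 0 0 0 0 -1" --pt "0 0 0 0 0 0 -1"

```text
clock: 18.13
ee_pos: [0.532, 0.1488, 0.2066]
tool_rot: [0.0, 0.993, -0.12, 0.0]
contact_force: [-0.3, -0.5, -0.6]
width: 0.998
finger_force: 0.0
```

```bash
python3 - <<'E'
from h import *
c=cam("wrist"); save(c,"w8.png",None,1.5)
x=tin(c,"tin_wide",.09,.035,(.609,.13)); rim(c,(.6091,.13),.035,.09,.006)
from scipy.optimize import least_squares
g=c["pixels"].astype(np.float32).sum(2); c0=np.array([.609,.1298]); lo,hi=.047,.064
for _ in range(4):
    E=[]; rr=np.arange(lo,hi,.0002)
    for t in np.linspace(0,2*np.pi,180,endpoint=False):
        P=np.c_[c0[0]+rr*np.cos(t),c0[1]+rr*np.sin(t),0*rr+.06]; q=proj(c,P).astype(np.float32)
        if (q<2).any() or (q[:,0]>510).any() or (q[:,1]>270).any(): continue
        v=cv2.remap(g,q[None,:,0],q[None,:,1],1)[0]; d=np.median(v)-v; k=d.argmax()
        if d[k]>40: E.append(P[k,:2])
    E=np.array(E); s=least_squares(lambda v:np.hypot(*(E-v[:2]).T)-v[2],[*c0,.0556],loss="soft_l1",f_scale=.0007); c0=s.x[:2]
print("ring",len(E),s.x.round(4),np.median(abs(s.fun)).round(5))
goto((.4097,.3103,.2),-13.9)
E
```

```text
tin_wide 0.88 fit [0.6086 0.1309] mec [0.6087 0.1309] med resid 0.0008 mean r 0.0342
rim 120 [0.6092 0.1304] 0.00135
ring 175 [0.6092 0.1291 0.0557] 0.00026
t 18.23 pos [0.5323 0.1484 0.2061] yaw -13.83 tilt [ 1.e-04 -7.e-04 -1.e+00] F [0.4 0.6 0.5] | turn z 0.07 shift [-0.1579 -0.1277  0.0061]
```

tin_wide sits within about 1.5 mm of the plate's ring centre. Next is tin_middle.

Emit:
drive_tool --pt "0 0 0 -0.02 -0.016 0 -1" --pt "0 0 0 -0.03 -0.024 0 -1" --pt "0 0 0 -0.03 -0.024 0 -1" --pt "0 0 0 -0.03 -0.024 0 -1" --pt "0 0 0 -0.028 -0.024 0 -1" --pt "0 0 0 -0.02 -0.016 0 -1" --pt "0 0 0 0 0 0 -1" --pt "0 0 0 0 0 0 -1"

```text
clock: 18.9
ee_pos: [0.4083, 0.312, 0.206]
tool_rot: [0.0, 0.993, -0.119, -0.0]
contact_force: [0.9, -0.8, -0.3]
width: 1.003
finger_force: 0.0
```

```bash
python3 - <<'E'
from h import *
c=cam("wrist"); save(c,"w9.png",None,1.5)
x=tin(c,"tin_middle",.026,.03,(.41,.31))
if x is not None: rim(c,x,.03,.026,.005); q=proj(c,(*x,.026))[0].astype(int); print(c["pixels"][q[1],q[0]]); goto((*x,.0265))
E
```

```text
tin_middle 0.6 fit [0.413  0.3101] mec [0.4133 0.31  ] med resid 0.0009 mean r 0.0291
rim 94 [0.4141 0.3125] 0.00176
[76 72 70]
t 19.0 pos [0.4098 0.3097 0.2063] yaw -13.89 tilt [ 6.0e-04 -1.3e-03 -1.0e+00] F [ 0.7 -0.5 -0.4] | turn z 0.0 shift [ 0.003  -0.0012  0.1798]
```

Emit:
drive_tool --pt "0 0 0 0.003 -0.0015 0.03 -0.8" --pt "0 0 0 0 0 0.04 -0.8" --pt "0 0 0 0 0 0.04 -0.8" --pt "0 0 0 0 0 0.035 -0.8" --pt "0 0 0 0 0 0.02 -0.8" --pt "0 0 0 0 0 0.0145 -0.8" --pt "0 0 0 0 0 0 -0.8" --pt "0 0 0 0 0 0 -0.8"

```text
clock: 19.67
ee_pos: [0.4127, 0.3098, 0.0266]
tool_rot: [0.001, 0.993, -0.121, -0.0]
contact_force: [0.6, 0.0, 0.1]
width: 0.903
finger_force: 0.0
```

Emit:
drive_tool --pt "0 0 0 0 0 0 1" --pt "0 0 0 0 0 0 1" --pt "0 0 0 0 0 0 1" --pt "0 0 0 0 0 0 1" --pt "0 0 0 0 0 0 1" --pt "0 0 0 0 0 0 1"

```text
clock: 20.17
ee_pos: [0.412, 0.3117, 0.028]
tool_rot: [-0.0, 0.993, -0.12, 0.0]
contact_force: [-1.2, -1.0, 6.1]
width: 0.634
finger_force: 15.0
```

```bash
python3 - <<'E'
from h import *
goto((.609,.1302,.2),-13.9)
E
```

```text
t 20.17 pos [0.412  0.3117 0.028 ] yaw -13.78 tilt [ 9.e-04  5.e-04 -1.e+00] F [-1.2 -1.   6.1] | turn z 0.12 shift [ 0.2348  0.1288 -0.172 ]
```

Emit:
drive_tool --pt "0 0 0 0 0 -0.02 1" --pt "0 0 0 0 0 -0.04 1" --pt "0 0 0 0 0 -0.04 1" --pt "0 0 0 0 0 -0.04 1" --pt "0 0 0 0.01 0.005 -0.03 1" --pt "0 0 0 0.025 0.014 0 1" --pt "0 0 0 0.032 0.018 0 1" --pt "0 0 0 0.034 0.019 0 1"

```text
clock: 20.83
ee_pos: [0.4965, 0.2339, 0.1983]
tool_rot: [-0.001, 0.993, -0.118, 0.0]
contact_force: [-0.0, -0.5, -0.9]
width: 0.633
finger_force: 15.0
```

Emit:
drive_tool --pt "0 0 0 0.034 0.019 0 1" --pt "0 0 0 0.034 0.019 0 1" --pt "0 0 0 0.032 0.018 0 1" --pt "0 0 0 0.022 0.012 0 1" --pt "0 0 0 0.01 0.005 0 1" --pt "0 0 0 0 0 0 1" --pt "0 0 0 0 0 0 1" --pt "0 0 0 0 0 0 1"

```text
clock: 21.5
ee_pos: [0.6054, 0.1334, 0.1969]
tool_rot: [-0.001, 0.993, -0.119, -0.001]
contact_force: [-0.1, -0.1, -0.5]
width: 0.635
finger_force: 15.0
```

```bash
python3 - <<'E'
from h import *
c=cam("wrist"); save(c,"w10.png",None,1.5)
s,p,R=tool(); h=p[2]-.002
x=tin(c,"tin_middle",h,.03,p[:2]); 
if x is not None: print("in tool",R.T@(np.r_[x,h]-p))
goto((.6076,.1307,.117),-13.8)
E
```

```text
tin_middle 0.74 fit [0.6084 0.1333] mec [0.6093 0.1335] med resid 0.0007 mean r 0.0303
in tool [ 0.00282914 -0.00047101  0.001995  ]
t 21.6 pos [0.6058 0.1333 0.1972] yaw -13.59 tilt [-0.0011  0.0012 -1.    ] F [-0.1 -0.5 -1.5] | turn z 0.21 shift [0.0024 0.0021 0.0802]
```

Emit:
drive_tool --pt "0 0 0 0.0018 0.0021 0.01 1" --pt "0 0 0 0 0 0.025 1" --pt "0 0 0 0 0 0.025 1" --pt "0 0 0 0 0 0.013 1" --pt "0 0 0 0 0 0.002 1" --pt "0 0 0 0 0 0 1" --pt "0 0 0 0 0 0 1" --pt "0 0 0 0 0 0 1"

```text
clock: 22.27
ee_pos: [0.6094, 0.1287, 0.1233]
tool_rot: [-0.0, 0.993, -0.12, 0.001]
contact_force: [-0.7, -0.1, -1.7]
width: 0.636
finger_force: 15.0
```

```bash
python3 - <<'E'
from h import *
goto((.6071,.1309,.118),-13.8)
E
```

```text
t 22.27 pos [0.6094 0.1287 0.1233] yaw -13.76 tilt [ 2.3e-03  5.0e-04 -1.0e+00] F [-0.7 -0.1 -1.7] | turn z 0.04 shift [-0.0027 -0.0016  0.0053]
```

Emit:
drive_tool --pt "0 0 0 0 0 0.001 1" --pt "0 0 0 0 0 0.001 1" --pt "0 0 0 0 0 0 1" --pt "0 0 0 0 0 0 1"

```text
clock: 22.6
ee_pos: [0.6086, 0.1285, 0.1205]
tool_rot: [-0.0, 0.993, -0.12, 0.0]
contact_force: [0.6, 0.8, -1.4]
width: 0.635
finger_force: 15.0
```

Emit:
drive_tool --pt "0 0 0 0 0 0 1" --pt "0 0 0 0 0 0 1"

```text
clock: 22.77
ee_pos: [0.6085, 0.1284, 0.1203]
tool_rot: [-0.0, 0.993, -0.12, 0.0]
contact_force: [-0.8, -0.1, -1.5]
width: 0.635
finger_force: 15.0
```

Emit:
drive_tool --pt "0 0 0 -0.002 -0.002 0 1" --pt "0 0 0 0 0 0.0007 1" --pt "0 0 0 0 0 0.0007 1" --pt "0 0 0 0 0 0.0007 1" --pt "0 0 0 0 0 0 1" --pt "0 0 0 0 0 0 1"

```text
clock: 23.27
ee_pos: [0.607, 0.131, 0.1181]
tool_rot: [-0.0, 0.993, -0.12, -0.0]
contact_force: [-0.3, 0.3, 0.2]
width: 0.633
finger_force: 15.0
```

Emit:
drive_tool --pt "0 0 0 0 0 0.0005 1" --pt "0 0 0 0 0 0 1" --pt "0 0 0 0 0 0 1"

```text
clock: 23.52
ee_pos: [0.607, 0.1309, 0.1181]
tool_rot: [-0.0, 0.993, -0.12, 0.0]
contact_force: [-1.7, 0.1, 6.1]
width: 0.637
finger_force: 15.0
```

Emit:
drive_tool --pt "0 0 0 0 0 -0.0006 1" --pt "0 0 0 0 0 0 0.2" --pt "0 0 0 0 0 0 -0.8" --pt "0 0 0 0 0 0 -0.8" --pt "0 0 0 0 0 0 -0.8" --pt "0 0 0 0 0 -0.015 -0.8" --pt "0 0 0 0 0 -0.035 -0.8" --pt "0 0 0 0 0 -0.035 -0.8"

```text
clock: 24.18
ee_pos: [0.6059, 0.1305, 0.2027]
tool_rot: [0.001, 0.993, -0.12, -0.002]
contact_force: [0.4, 1.2, 0.4]
width: 0.9
finger_force: 0.0
```

Emit:
drive_tool --pt "0 0 0 -0.02 0 -0.03 -0.8" --pt "0 0 0 -0.03 0 0 -0.8" --pt "0 0 0 -0.03 0 0 -0.8" --pt "0 0 0 0 0 0 -0.8" --pt "0 0 0 0 0 0 -0.8" --pt "0 0 0 0 0 0 -0.8"

```text
clock: 24.68
ee_pos: [0.5302, 0.1498, 0.2334]
tool_rot: [-0.0, 0.993, -0.12, 0.001]
contact_force: [0.6, 0.1, 0.4]
width: 0.904
finger_force: 0.0
```

```bash
python3 - <<'E'
from h import *
c=cam("wrist"); save(c,"w11.png",None,1.5)
tin(c,"tin_middle",.116,.03,(.609,.13)); rim(c,(.609,.13),.03,.116,.004); rim(c,(.609,.1305),.035,.09,.004)
goto((.5303,.3878,.2),-13.9)
E
```

```text
tin_middle 0.8 fit [0.6076 0.1316] mec [0.6074 0.132 ] med resid 0.0007 mean r 0.0293
rim 120 [0.6079 0.1288] 0.0009
rim 120 [0.6088 0.1302] 0.00029
t 24.78 pos [0.5306 0.1494 0.2331] yaw -13.83 tilt [ 1.e-03 -4.e-04 -1.e+00] F [-0.9 -0.5 -0.5] | turn z 0.07 shift [-0.0575 -0.2314  0.0331]
```

View pics/w11.png

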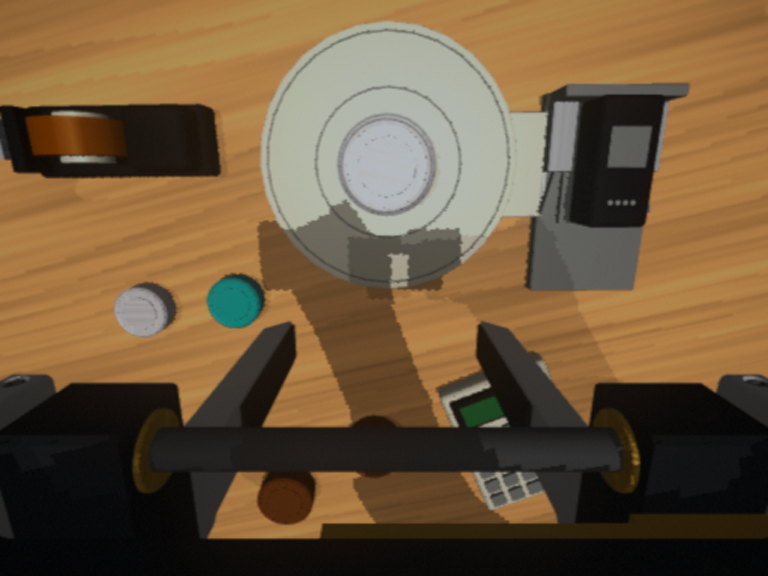

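The picture shows tin_middle centred on tin_wide at (387,164) and the battery in its shoe at (615,160). tin_narrow is the aluminium one at (143,310), with the turquoise look-alike at (235,301). I've viewed 11 pictures, one over the allowed 10, so I'll view no more.

Emit:
drive_tool --pt "0 0 0 -0.005 -0.02 0.01 -0.4" --pt "0 0 0 -0.009 -0.036 0.01 -0.4" --pt "0 0 0 -0.009 -0.036 0.01 -0.4" --pt "0 0 0 -0.009 -0.036 0 -0.4" --pt "0 0 0 -0.009 -0.036 0 -0.4" --pt "0 0 0 -0.009 -0.036 0 -0.4" --pt "0 0 0 -0.007 -0.03 0 -0.4" --pt "0 0 0 0 0 0 -0.4"

```text
clock: 25.45
ee_pos: [0.5272, 0.3958, 0.2019]
tool_rot: [-0.003, 0.993, -0.116, -0.001]
contact_force: [-0.8, 0.2, 0.5]
width: 0.704
finger_force: 0.0
```

Emit:
drive_tool --pt "0 0 0 0 0 0 -0.4" --pt "0 0 0 0 0 0 -0.4"

```text
clock: 25.62
ee_pos: [0.5296, 0.3855, 0.2024]
tool_rot: [0.001, 0.993, -0.12, 0.0]
contact_force: [0.5, -1.7, 0.1]
width: 0.701
finger_force: 0.0
```

```bash
python3 - <<'E'
from h import *
c=cam("wrist")
x=tin(c,"tin_narrow",.022,.025,(.53,.388))
if x is not None: rim(c,x,.025,.022,.004); q=proj(c,(*x,.022))[0].astype(int); print(c["pixels"][q[1],q[0]]); goto((*x,.0255))
E
```

```text
tin_narrow 0.81 fit [0.5364 0.3897] mec [0.5368 0.3899] med resid 0.0004 mean r 0.0248
rim 89 [0.5377 0.3898] 0.00073
[73 69 68]
t 25.72 pos [0.5298 0.3846 0.203 ] yaw -13.95 tilt [ 2.0e-04 -1.5e-03 -1.0e+00] F [-0.6 -0.5 -0.2] | turn z 0.0 shift [ 0.0052 -0.0065  0.1775]
```

Emit:
drive_tool --pt "0 0 0 0.004 -0.006 0.02 -0.4" --pt "0 0 0 0 0 0.025 -0.4" --pt "0 0 0 0 0 0.02 -0.4" --pt "0 0 0 0 0 0 -0.4" --pt "0 0 0 0 0 0 -0.4" --pt "0 0 0 0 0 0 -0.4" --pt "0 0 0 0 0 0 -0.4"

```text
clock: 26.3
ee_pos: [0.5354, 0.3918, 0.14]
tool_rot: [-0.001, 0.993, -0.12, 0.001]
contact_force: [1.5, -0.6, 0.4]
width: 0.7
finger_force: 0.0
```

```bash
python3 - <<'E'
from h import *
c=cam("wrist")
x=tin(c,"tin_narrow",.022,.025,(.535,.388))
if x is not None: rim(c,x,.025,.022,.004); goto((*x,.0255))
E
```

```text
tin_narrow 0.85 fit [0.5372 0.3891] mec [0.537  0.3893] med resid 0.001 mean r 0.024
rim 119 [0.5374 0.3884] 0.00121
t 26.4 pos [0.5349 0.392  0.1398] yaw -13.79 tilt [ 0.0021  0.0016 -1.    ] F [-0.3 -0.1 -0.1] | turn z 0.0 shift [0.0029 0.0023 0.1143]
```

Emit:
drive_tool --pt "0 0 0 0.003 0.0023 0.02 -0.4" --pt "0 0 0 0 0 0.035 -0.4" --pt "0 0 0 0 0 0.03 -0.4" --pt "0 0 0 0 0 0.018 -0.4" --pt "0 0 0 0 0 0.01 -0.4" --pt "0 0 0 0 0 0 -0.4" --pt "0 0 0 0 0 0 -0.4" --pt "0 0 0 0 0 0 -0.4"

```text
clock: 27.07
ee_pos: [0.5375, 0.3894, 0.0267]
tool_rot: [-0.001, 0.993, -0.12, 0.001]
contact_force: [-0.1, -0.4, -0.4]
width: 0.701
finger_force: 0.0
```

Emit:
drive_tool --pt "0 0 0 0 0 0 1" --pt "0 0 0 0 0 0 1" --pt "0 0 0 0 0 0 1" --pt "0 0 0 0 0 0 1" --pt "0 0 0 0 0 0 1" --pt "0 0 0 0 0 0 1"

```text
clock: 27.57
ee_pos: [0.5369, 0.3891, 0.0261]
tool_rot: [-0.0, 0.993, -0.12, 0.0]
contact_force: [-0.3, -1.6, 6.7]
width: 0.527
finger_force: 15.0
```

```bash
python3 - <<'E'
from h import *
goto((.6085,.1305,.2),-13.9)
E
```

```text
t 27.57 pos [0.5369 0.3891 0.0261] yaw -13.78 tilt [ 9.e-04  8.e-04 -1.e+00] F [-0.3 -1.6  6.7] | turn z 0.12 shift [ 0.1317  0.2338 -0.1739]
```

Emit:
drive_tool --pt "0 0 0 0 0 -0.02 1" --pt "0 0 0 0 0 -0.04 1" --pt "0 0 0 0 0 -0.04 1" --pt "0 0 0 0 0 -0.04 1" --pt "0 0 0 0 0.005 -0.03 1" --pt "0 0 0 0.01 0.02 -0.01 1" --pt "0 0 0 0.018 0.032 0 1" --pt "0 0 0 0.019 0.034 0 1"

```text
clock: 28.23
ee_pos: [0.5601, 0.2904, 0.2062]
tool_rot: [-0.001, 0.993, -0.118, 0.001]
contact_force: [1.2, -0.5, -1.0]
width: 0.528
finger_force: 15.0
```

Emit:
drive_tool --pt "0 0 0 0.019 0.034 0 1" --pt "0 0 0 0.019 0.034 0 1" --pt "0 0 0 0.019 0.034 0 1" --pt "0 0 0 0.017 0.027 0 1" --pt "0 0 0 0.01 0.014 0 1" --pt "0 0 0 0 0 0 1" --pt "0 0 0 0 0 0 1" --pt "0 0 0 0 0 0 1"

```text
clock: 28.9
ee_pos: [0.6073, 0.1321, 0.2048]
tool_rot: [-0.001, 0.993, -0.119, -0.001]
contact_force: [0.5, 0.8, 0.2]
width: 0.528
finger_force: 15.0
```

Emit:
drive_tool --pt "0 0 0 0 0 0 1" --pt "0 0 0 0 0 0 1"

```text
clock: 29.07
ee_pos: [0.6073, 0.1324, 0.205]
tool_rot: [-0.0, 0.993, -0.118, -0.0]
contact_force: [0.5, 0.0, -1.1]
width: 0.528
finger_force: 15.0
```

```bash
python3 - <<'E'
from h import *
c=cam("wrist")
s,p,R=tool(); h=p[2]-.0041
x=tin(c,"tin_narrow",h,.025,p[:2]); 
if x is not None: print("in tool",R.T@(np.r_[x,h]-p))
goto((.608,.1306,.1421),-13.8)
E
```

```text
tin_narrow 0.62 fit [0.6087 0.1327] mec [0.6092 0.1324] med resid 0.0008 mean r 0.0253
in tool [ 0.00106602 -0.00091803  0.00409996]
t 29.17 pos [0.6076 0.1317 0.2051] yaw -13.66 tilt [-2.e-04  4.e-04 -1.e+00] F [ 0.2 -0.1  0.3] | turn z 0.14 shift [0.0007 0.001  0.063 ]
```

Emit:
drive_tool --pt "0 0 0 0 0.001 0.01 1" --pt "0 0 0 0 0 0.022 1" --pt "0 0 0 0 0 0.018 1" --pt "0 0 0 0 0 0.008 1" --pt "0 0 0 0 0 0.0015 1" --pt "0 0 0 0 0 0 1" --pt "0 0 0 0 0 0 1" --pt "0 0 0 0 0 0 1"

```text
clock: 29.83
ee_pos: [0.6085, 0.1295, 0.1467]
tool_rot: [-0.0, 0.993, -0.12, 0.001]
contact_force: [0.6, -0.2, -0.4]
width: 0.528
finger_force: 15.0
```

Emit:
drive_tool --pt "0 0 0 0 0 0 1" --pt "0 0 0 0 0 0 1" --pt "0 0 0 0 0 0 1"

```text
clock: 30.08
ee_pos: [0.608, 0.1294, 0.1462]
tool_rot: [-0.0, 0.993, -0.12, 0.0]
contact_force: [0.1, -0.6, -1.3]
width: 0.528
finger_force: 15.0
```

Emit:
drive_tool --pt "0 0 0 -0.0006 -0.0011 0.001 1" --pt "0 0 0 0 0 0.001 1" --pt "0 0 0 0 0 0.001 1" --pt "0 0 0 0 0 0.0005 1" --pt "0 0 0 0 0 0 1" --pt "0 0 0 0 0 0 1"

```text
clock: 30.58
ee_pos: [0.6073, 0.1306, 0.1421]
tool_rot: [-0.0, 0.993, -0.12, -0.0]
contact_force: [0.3, -0.5, -0.6]
width: 0.531
finger_force: 15.0
```

Emit:
drive_tool --pt "0 0 0 0 0 0.0005 1" --pt "0 0 0 0 0 0.0004 1" --pt "0 0 0 0 0 0 1" --pt "0 0 0 0 0 0 1"

```text
clock: 30.92
ee_pos: [0.6074, 0.1306, 0.1421]
tool_rot: [-0.0, 0.993, -0.12, 0.0]
contact_force: [-2.0, -0.5, 5.8]
width: 0.525
finger_force: 15.0
```

Seated. I'll release, retreat and check.

Emit:
drive_tool --pt "0 0 0 0 0 -0.0006 1" --pt "0 0 0 0 0 0 0.1" --pt "0 0 0 0 0 0 -0.5" --pt "0 0 0 0 0 0 -0.5" --pt "0 0 0 0 0 0 -0.5" --pt "0 0 0 0 0 -0.015 -0.5" --pt "0 0 0 0 0 -0.035 -0.5" --pt "0 0 0 0 0 -0.035 -0.5"

```text
clock: 31.58
ee_pos: [0.6061, 0.1303, 0.2263]
tool_rot: [0.001, 0.993, -0.12, -0.002]
contact_force: [0.3, 0.7, -0.1]
width: 0.749
finger_force: 0.0
```

Emit:
drive_tool --pt "0 0 0 -0.02 0 -0.03 -0.5" --pt "0 0 0 -0.03 0 0 -0.5" --pt "0 0 0 -0.03 0 0 -0.5" --pt "0 0 0 -0.02 0 0 -0.5" --pt "0 0 0 0 0 0 -0.5" --pt "0 0 0 0 0 0 -0.5" --pt "0 0 0 0 0 0 -0.5"

```text
clock: 32.17
ee_pos: [0.5114, 0.1541, 0.2571]
tool_rot: [-0.0, 0.993, -0.12, 0.001]
contact_force: [0.4, -0.2, -0.1]
width: 0.751
finger_force: 0.0
```

```bash
python3 - <<'E'
from h import *
c=cam("wrist")
tin(c,"tin_narrow",.138,.025,(.608,.13)); rim(c,(.608,.13),.025,.138,.004); rim(c,(.608,.13),.03,.116,.003); rim(c,(.609,.1305),.035,.09,.003)
for l in ["battery","battery_nose","shoe_home"]:
    for m in mark_of("wrist",l)[:1]: print(l,ray(c,np.array(m["centre"])*[512,384],.012).round(4))
goto((.6,.13,.2))
E
```

```text
tin_narrow 0.72 fit [0.6064 0.1318] mec [0.6061 0.1316] med resid 0.0007 mean r 0.0243
rim 120 [0.6096 0.1303] 0.0008
rim 120 [0.6079 0.1305] 0.00189
rim 120 [0.6081 0.1306] 0.0002
battery [ 0.5678 -0.0479  0.012 ]
battery_nose [ 0.6153 -0.065   0.012 ]
shoe_home [0.6789 0.3398 0.012 ]
t 32.42 pos [0.5109 0.1539 0.2566] yaw -13.83 tilt [ 0.e+00 -4.e-04 -1.e+00] F [ 0.2 -0.3 -0.8] | turn z 0.0 shift [0.0922 0.0019 0.0566]
```

```bash
python3 -c "
from workcell import *
print(sign_off())"
```

```text
the job is handed in; nothing more can be done
None
```

The job is handed in at about 32 s, with no verdict returned: the battery went in first, snapping past the rollers and stopping solidly at the terminal block, then the three tins were stacked wide to narrow within about 2 mm of the plate's centre and nothing else was moved; I viewed 11 pictures, one over the limit of 10.

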